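# Park the index plunger and nip the tile square

### The arm

A 6-joint arm with a two-finger parallel gripper is mounted at the origin on the work surface. World frame = base frame: x ahead of the robot, y to its left, z up, the work surface at z = 0. Lengths are in m, angles in rad, forces in N, time in s.
With the tool pointing down it reaches from about 0.35 to 0.925 m from the base axis. Payload 6.4 kg.
Tool frame: the origin (TCP) lies midway between the tips of the shut fingers; the grasp point (between the pads) lies 19 mm behind it; z points along the fingers, y is the direction in which the jaws open and shut (so a half turn about z gives the same grasp; the last joint's range is limited). The gripper opens to 85 mm and grips with 20 to 120 N. Pads are 22 mm wide; open, the fingers measure 114 mm over their backs; the gripper's body (76 mm by 85 mm) begins 54 mm behind the grasp point. The pads swing forward as they close: fully open they stand 13 mm farther back than shut.
Start: joints at [-1.413, 0.245, 1.558, -0, 1.339, -0.174], TCP at [0.212, -0.615, 0.231] pointing down, gripper open.
Joint ranges: [-3.13, 3.13], [-1.02, 2.26], [0.13, 2.54], [-0.95, 4.09], [0.21, 2.88], [-2.74, 2.74]. Speed limits (rad/s): [2.57, 2.57, 3.14, 3.14, 3.14, 3.14].

### API

Orientations are given as a unit quaternion [w, x, y, z].
In Python, from plant import * gives the robot as it stands. Calls block until the motion is done:
- reach(position, orientation): joint-space move of the TCP to a pose.
- line_to(position, vel=0.15, attitude=None, until_force=None): straight line of the TCP; attitude=None keeps the orientation; vel is the mean speed in m/s. With until_force (N) it stops when the force on the tool has changed by that much, and returns True; else False.
- movej(angles): joint-space move.
- move_gripper(opening): finger opening in m; the grip force is fixed at half the most; returns when the fingers have stopped.
- pause(seconds).
- inverse_kinematics(position, orientation): joint angles nearest the present ones, or None.
- grab_frame(name): name is "scene" or "side" or "wrist"; returns a dict with "color" (384x512x3 uint8, red, green, blue), "intrinsics" (3x3 intrinsics, pixels), "R" (3x3) and "t" (3): a world point X has camera coordinates R X + t. Camera axes: x right, y down, z forward; pixel columns grow to the right and rows downward; lengths in m; the calibration is good to about 2 mm. A picture is of the moment at which its call begins. There is no depth.
A pose or a line that the arm cannot do raises Unreachable and nothing moves.
- job_done(): hands the job in, once; it reports no verdict.
Readings, each from a call of its own:
- read_time_s(): time.
- read_joints(): joint angles.
- read_joint_velocities(): joint speeds.
- read_effort(): joint torques, N m.
- read_ee_pos(): TCP position.
- read_tcp_rot(): TCP orientation.
- read_force(): force on the tool from outside, world axes, zero at the start.
- read_ft_torque(): the same for the moment, N m.
- read_finger_gap(): finger opening in m.
Only numpy, scipy, OpenCV 4.12 (cv2) and the standard library are available. Lean on these libraries where they do the work, as an engineer would, in place of code of your own. Each camera call takes 0.05 s, during which the arm holds its last target.

### The job

This tile is an odd size that none of the index holes of the squaring board suits. Free the sliding stop: pull up the orange sprung knob of its index plunger, give it a quarter turn so that its cross pin drops into a rest notch, and let go, so that it stays retracted by itself. Then slide the stop along until the tile is pushed square and nipped lightly but without any gap between the stop plate and the end fence, and leave everything there with the plunger still parked; do not haul on the knob or squeeze the tile hard (it is brittle), and leave the other things where they lie.

Things in the scene. Friction and masses are not known exactly. Their poses are not given: they have to be found in the camera images.
- board: Plywood tile squaring board, 250 mm (its x) by 440 mm (y) by 18 mm thick, lying fixed on the table. Origin: centre of its underside; z up. The steel index strip (8 mm thick, a hole every 20 mm) runs along its front edge at x = -90 mm; the tile lies in the middle, the end fence stands at the -y end, the sliding stop starts at the +y end and moves along the board's y.
- stop_travel (a joint): Travel of the sliding stop (m): 0 at the start, growing as it slides along the board's -y towards the fence; range -0.03 to 0.15. While the plunger is down, its pin sits in a hole of the index strip and locks the stop (1 mm of play). With the plunger parked it slides against a steady drag of about 3.5 N and stays where it is left.
- plunger_lift (a joint): Lift of plunger and knob (m): 0 = down, held by a spring of 6 N, rising 0.35 N per mm. The sleeve is screwed in to a different height on every board, so the pull needed is not known beforehand: the cross pin clears the sleeve's rim somewhere between 8.5 and 16.5 mm of lift; the hard end of the pull is felt 1.5 mm after that; parked in a notch it stays 3 mm lower than where the pin clears the rim.
- knob_turn (a joint): Turn of the knob (rad), counter-clockwise from above positive: 0 = cross pin in its deep slots (the start, 0.1 rad of play). The two rest notches, 3 mm deep, lie a quarter turn away: at +1.57 and, just as good, at -1.57; a notch takes the pin within 0.14 rad. It turns only when the pin is lifted clear of the rim; at 3.14 the pin would drop back into the deep slots.
- knob: The orange knob with its cross pin. Origin: on the turning axis, at table height when down; z up; y along the knob's long side, which at the start points along the board's y. The works are light: about 20 N on the cross pin or against the end of the pull (on top of the spring) is as much as they should bear.
- knob_centre (a point): Centre of the orange knob, half-way up; 92 mm above the table when down. The knob is 42 mm along its own y, 26 mm across its own x (two flat faces, to grip), 20 mm high. Below it, 1 to 9 mm under its underside, is the rim of the fixed steel sleeve, 24 mm across, that stands in a hexagon nut (30 mm across, 8 mm high) on top of the carriage (52 mm above the table).
- stop: The sliding stop: a carriage block (66 x 56 mm, top 52 mm above the table) under the knob, and bolted to it the stop plate, an upright aluminium plate 160 mm long (board x from -45 to +115 mm), 10 mm thick, from 20 to 56 mm above the table. Origin: on the plunger's axis, at table height; axes as the board's.
- push_point (a point): Point on the outer (+y) face of the stop plate, 40 mm above the table, in line with the middle of the tile: free place to push the stop with the fingertips towards the board's -y.
- stop_face (a point): Point on the inner (-y) face of the stop plate that meets the tile, 27 mm above the table, 10 mm from push_point through the plate.
- fence: Aluminium end fence, 210 mm long (x), 30 mm high, bolted down at the -y end of the board. On its +y side two set screws hold a fixed white facing strip, 8 mm thick, 0 to 14 mm off the fence (as set), so the face that meets the tile is 8 to 22 mm along +y from the origin. Origin: middle of the lower edge of the fence's own +y face, on the board's top; axes as the board's.
- tile: Square bisque tile, terracotta, 140 x 140 x 12 mm, 0.42 kg, brittle (keep any squeeze well under 20 N), lying loose and slightly askew on the board between stop and fence. Origin: centre of its underside.
- tile_centre (a point): Centre of the tile, half-way through its thickness (24 mm above the table); axes along its edges.
- rib_mid (a point): Bystander, leave alone: small D-shaped wooden rib, about 48 x 50 x 6 mm, lying on the board behind the stop. Point in the middle of it.
- trimmer_mid (a point): Bystander, leave alone: loop trimming tool, 145 mm long, wooden handle 12 mm thick, lying on the table in front of the board. Point in the middle of it.
- test_tile_mid (a point): Bystander, leave alone: blue glazed test tile, 90 x 90 x 8 mm, lying flat on the table. Point in the middle of it.
- bowl_a_mid (a point): Bystander, leave alone: white bowl, 150 mm across, 75 mm high. Point in the middle of it.
- bowl_b_mid (a point): Bystander, leave alone: cream bowl, 124 mm across, 65 mm high. Point in the middle of it.
- glaze_jar_mid (a point): Bystander, leave alone: blue lidded glaze jar, 70 mm across, 85 mm high. Point in the middle of it.
- brush_pot_mid (a point): Bystander, leave alone: blue pot, 76 mm across and 100 mm high, with three brushes standing up to 190 mm. Point in the middle of it.
There are look-alikes about, which are no part of the job. There is more than one size of the tile; the one meant has the size given above.

How it is judged:
By the outcome, as a careful person would: the job done as asked, in the order asked, and still so for the second after the job is handed in, with the robot touching nothing.
It also fails if it takes over 64 s, if anything falls off the work surface, if the arm or the gripper's body presses on something with over 40 N, if the wrist force passes 120 N, or if a joint passes its speed limit or range.

## Working session

There is one attempt and no reset: what is moved stays moved. The work goes in short steps, each a Python script; the robot and the scene stay as the last script left them, time stands still between calls to the robot, and variables do not carry over. Pictures are saved under pics/ and viewed, and the job is handed in when it is done.

```bash
ls; mkdir -p pics; python3 - <<'E'
from plant import *
import cv2,numpy as np
for n in ["scene","side","wrist"]:
    f=grab_frame(n); cv2.imwrite(f"pics/{n}0.png",f["color"][:,:,::-1])
    np.savez(f"pics/{n}0.npz",**f)
    print(n,f["intrinsics"].tolist(),np.round(f["R"],4).tolist(),np.round(f["t"],4).tolist())
print(read_time_s(),read_tcp_rot(),read_ee_pos(),read_force())
E
```

```text
pics
scene [[471.4351172323628, 0.0, 257.7822178059772], [0.0, 471.4351172323628, 186.56623907559876], [0.0, 0.0, 1.0]] [[-0.079, 0.9969, -0.0002], [0.7297, 0.0577, -0.6813], [-0.6791, -0.054, -0.732]] [0.0456, -0.2904, 1.7328]
side [[456.82633394025146, 0.0, 249.3032507212546], [0.0, 456.82633394025146, 188.7745286800284], [0.0, 0.0, 1.0]] [[-0.8144, -0.5801, -0.0136], [-0.2647, 0.3923, -0.8809], [0.5164, -0.7138, -0.473]] [0.3705, 0.2239, 1.4777]
wrist [[284.11908449321163, 0.0, 256.079465834775], [0.0, 284.11908449321163, 191.06592779864525], [0.0, 0.0, 1.0]] [[0.3249, -0.9457, -0.0017], [-0.895, -0.3081, 0.3227], [-0.3057, -0.1033, -0.9465]] [-0.6491, -0.0427, 0.3805]
0.15 [-7.51750925e-04  9.86270736e-01  1.65134701e-01  9.23899325e-06] [ 0.21167607 -0.61410587  0.23042087] [-0.09971888 -0.29160645 -0.61393153]
```

View pics/scene0.png

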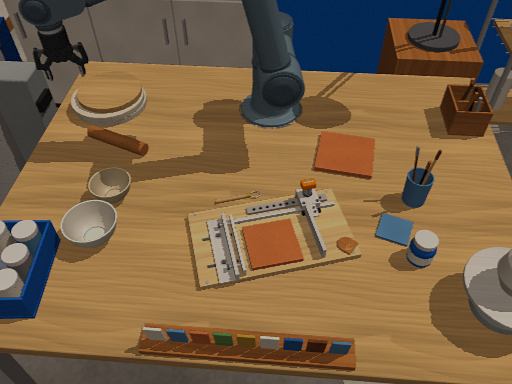

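View pics/side0.png

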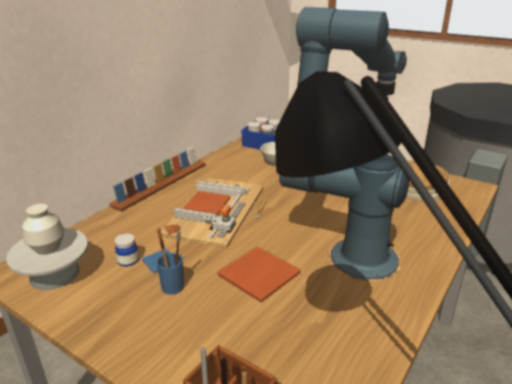

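View pics/wrist0.png

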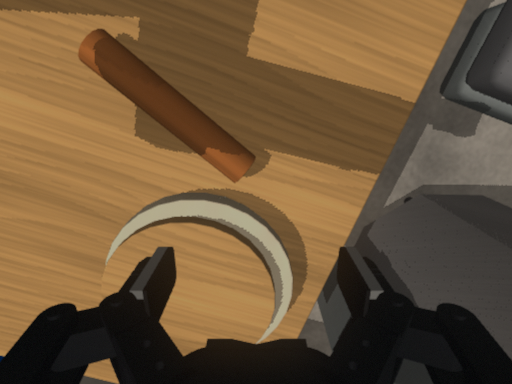

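The scene view shows the board at about (272,237), the terracotta tile on it at (272,243), the orange knob at (308,184), and the stop plate from (308,195) to (322,252). The larger terracotta tile at (345,154) lies off the board, so it is a look-alike. I'll zoom in next.

```bash
python3 - <<'E'
import cv2
a=cv2.imread("pics/scene0.png")[170:290,180:365]
cv2.imwrite("pics/crop_s0.png",cv2.resize(a,None,fx=4.3,fy=4.3,interpolation=cv2.INTER_CUBIC))
a=cv2.imread("pics/side0.png")[165:255,165:275]
cv2.imwrite("pics/crop_d0.png",cv2.resize(a,None,fx=6,fy=6,interpolation=cv2.INTER_CUBIC))
E
```

```text
(no output)
```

View pics/crop_s0.png

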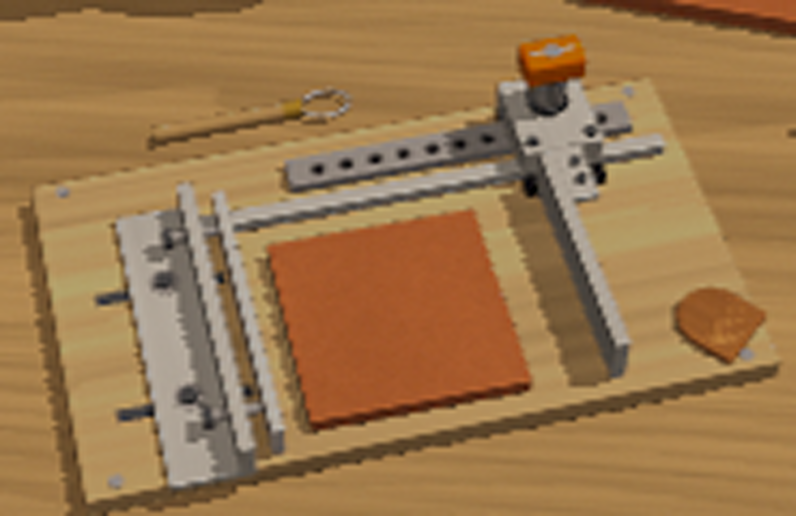

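View pics/crop_d0.png

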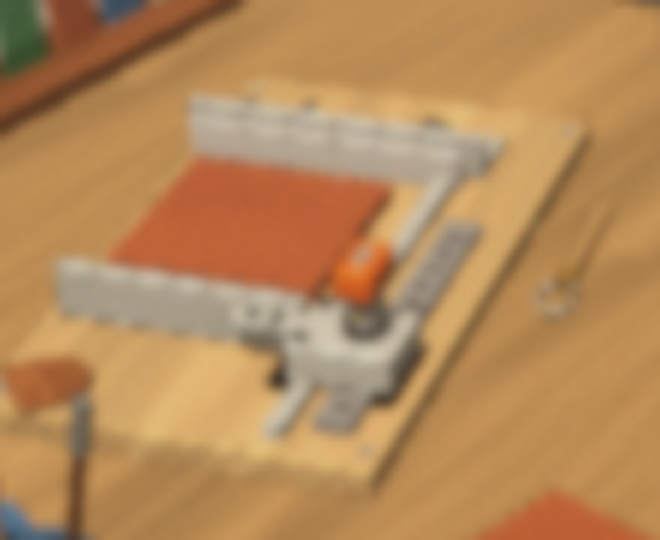

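Candidates. Knob: the orange block at scene (308,184), the only orange knob on a sleeve and carriage. The brown rib at (347,244) and the loop trimmer at (237,198) are not it. Tile: the one on the board at (272,243), versus the larger one off the board at (345,154), which is the decoy. The crop confirms the knob and sleeve at crop (550,60) on the carriage.

```bash
cat > h.py <<'E'
import numpy as np, cv2
from scipy.optimize import least_squares
def ray(f,uv,z):
    K,R,t=f["intrinsics"],f["R"],f["t"]
    d=R.T@np.linalg.solve(K,np.array([uv[0],uv[1],1.])); c=-R.T@t
    return c+d*(z-c[2])/d[2]
def proj(f,X):
    p=f["intrinsics"]@(f["R"]@np.asarray(X,float)+f["t"]); return p[:2]/p[2]
def qmul(a,b):
    w,x,y,z=a;W,X,Y,Z=b
    return np.array([w*W-x*X-y*Y-z*Z,w*X+x*W+y*Z-z*Y,w*Y-x*Z+y*W+z*X,w*Z+x*Y-y*X+z*W])
def down(yaw): # tool z down, tool x along yaw direction (tool y = yaw-90deg)
    return qmul([np.cos(yaw/2),0,0,np.sin(yaw/2)],[0,1.,0,0])
E
python3 - <<'E'
from h import *
f=np.load("pics/scene0.npz"); f=dict(f); g=dict(np.load("pics/side0.npz"))
px=lambda u,v:np.array([180+(u+.5)/4.3-.5,170+(v+.5)/4.3-.5])
pd=lambda u,v:np.array([165+(u+.5)/6-.5,165+(v+.5)/6-.5])
# board corners (bx,by)
cs=[((-.125,-.22),px(33,187)),((-.125,.22),px(650,80)),((.125,.22),px(778,367)),((.125,-.22),px(85,502))]
for b,p in cs: print(b,ray(f,p,.018))
def res(q):
    x,y,a=q;r=[]
    for b,p in cs:
        X=[x+np.cos(a)*b[0]-np.sin(a)*b[1],y+np.sin(a)*b[0]+np.cos(a)*b[1],.018]
        r+=list(proj(f,X)-p)
    return r
s=least_squares(res,[.6,0,0]); print(s.x,np.degrees(s.x[2]),np.round(s.fun,2))
print("knob top",ray(f,px(552,50),.102), ray(g,pd(363,252),.102))
print("tile", [ray(f,px(*p),.030).round(4) for p in [(270,245),(474,210),(530,383),(315,420)]])
E
```

```text
(-0.125, -0.22) [ 0.53665277 -0.20816133  0.018     ]
(-0.125, 0.22) [0.40514154 0.20896747 0.018     ]
(0.125, 0.22) [0.64430765 0.28232502 0.018     ]
(0.125, -0.22) [ 0.77382449 -0.13368052  0.018     ]
[0.58957285 0.03742212 0.30343218] 17.38538323589325 [-0.55 -0.2   0.34 -0.12  0.87 -0.31 -0.63  0.22]
knob top [0.46193832 0.13373003 0.102     ] [0.46437305 0.12847994 0.102     ]
tile [array([ 0.5826, -0.0427,  0.03  ]), array([0.5429, 0.0885, 0.03  ]), array([0.6768, 0.1273, 0.03  ]), array([ 0.7138, -0.002 ,  0.03  ])]
```

```bash
python3 - <<'E'
from plant import *
from h import *
print(inverse_kinematics([.463,.131,.25],down(1.874)),inverse_kinematics([.463,.131,.09],down(1.874+1.57)),inverse_kinematics([.463,.131,.09],down(1.874-1.57)))
f=grab_frame("wrist");print(-f["R"].T@f["t"])
reach([.463,.131,.22],down(1.874))
f=grab_frame("wrist"); np.savez("pics/w1.npz",**f); cv2.imwrite("pics/w1.png",cv2.resize(f["color"][:,:,::-1],None,fx=1.5,fy=1.5,interpolation=cv2.INTER_CUBIC))
print(read_time_s(),read_ee_pos(),read_tcp_rot(),-f["R"].T@f["t"],read_force())
E
```

```text
[ 3.95300810e-02 -1.79661782e-01  1.95866206e+00 -4.44089210e-16
  1.36259238e+00 -2.63673592e-01] [ 3.95300810e-02  3.26906772e-02  2.07734531e+00 -4.44089210e-16
  1.03155666e+00 -1.83367359e+00] [ 3.95300810e-02  3.26906772e-02  2.07734531e+00 -4.44089210e-16
  1.03155666e+00  1.30632641e+00]
[ 0.2890109  -0.58781183  0.37297169]
3.025 [0.46330017 0.13049545 0.22003684] [ 3.79334867e-05  5.92631637e-01  8.05473613e-01 -2.36594596e-06] [0.43761965 0.20911945 0.36256678] [0.38808048 0.62012695 0.31332284]
```

View pics/w1.png

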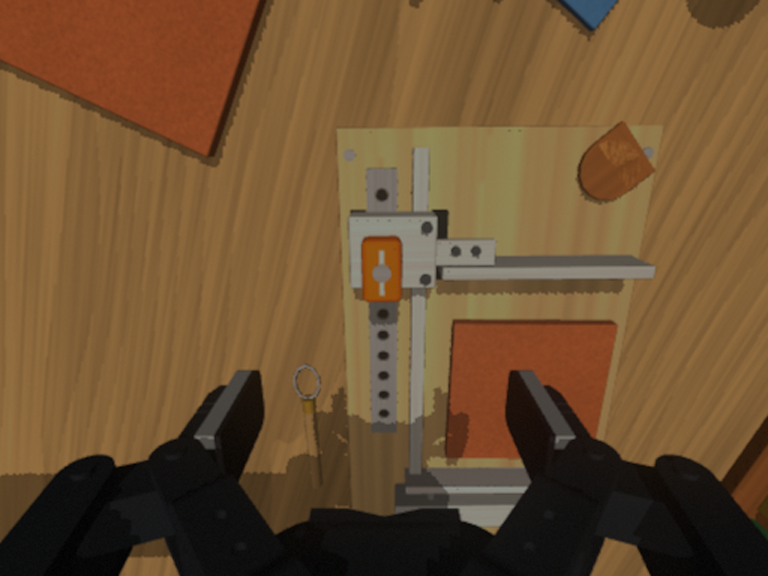

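The wrist view has the knob's top cross screw at (381,272) in the enlarged image. The board's far corners are at (337,128) and (661,126), and the tile spans about (448..617, 320..465).

```bash
python3 - <<'E'
from h import *
f=dict(np.load("pics/w1.npz"))
im=cv2.resize(f["color"][130:260,215:345][:,:,::-1],None,fx=5,fy=5,interpolation=cv2.INTER_CUBIC)
cv2.imwrite("pics/w1c.png",im)
p=lambda u,v:((u+.5)/1.5-.5,(v+.5)/1.5-.5)
print("knob",ray(f,p(381,272.5),.102))
a,b=ray(f,p(337,128.5),.018),ray(f,p(661,126),.018); print(a,b,np.linalg.norm(b-a),np.degrees(np.arctan2(*(b-a)[1::-1])))
a,b=ray(f,p(382,195),.026),ray(f,p(384,413),.026); print("strip",a,b,np.degrees(np.arctan2(*(a-b)[1::-1]))-90)
a,b=ray(f,p(381,251),.102),ray(f,p(381.5,294),.102); print("slot",a,b,np.degrees(np.arctan2(*(a-b)[1::-1]))-90)
E
```

```text
knob [0.45864604 0.13304116 0.102     ]
[0.40000577 0.20757424 0.018     ] [0.63355604 0.28199933 0.018     ] 0.24512205277466573 17.67543822049076
strip [0.44700869 0.17119223 0.026     ] [ 0.50748393 -0.01836103  0.026     ] 17.69481034590224
slot [0.45449741 0.14651194 0.102     ] [0.46324783 0.11920228 0.102     ] 17.76622361240922
```

View pics/w1c.png

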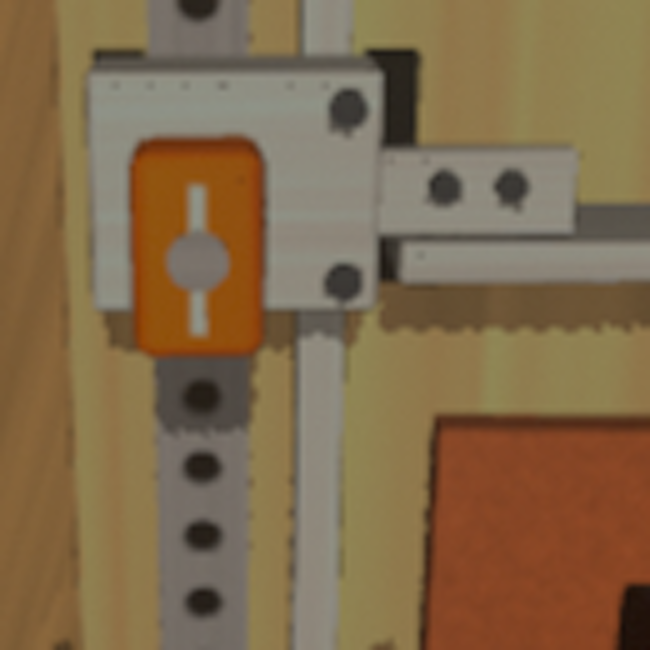

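```bash
python3 - <<'E'
from h import *
f=dict(np.load("pics/w1.npz"))
p=lambda u,v:(215+(u+.5)/5-.5,130+(v+.5)/5-.5)
for z in (.102,.108):
  a,b=ray(f,p(198,153),z),ray(f,p(200,355),z);print(a,b,(a+b)/2,np.linalg.norm(a-b))
  a,b=ray(f,p(132,250),z),ray(f,p(264,250),z);print(a,b,(a+b)/2,np.linalg.norm(a-b))
  print(ray(f,p(197,262),z))
E
```

```text
[0.4528576  0.15300021 0.102     ] [0.46511525 0.1145876  0.102     ] [0.45898643 0.13379391 0.102     ] 0.04032093965997386
[0.44637828 0.13120905 0.102     ] [0.47046533 0.13870474 0.102     ] [0.45842181 0.13495689 0.102     ] 0.025226396037861754
[0.4589458  0.13261046 0.102     ]
[0.45250672 0.15429245 0.108     ] [0.46448212 0.11676436 0.108     ] [0.45849442 0.13552841 0.108     ] 0.03939248040831801
[0.4461766  0.13300307 0.108     ] [0.469709   0.14032616 0.108     ] [0.4579428  0.13666461 0.108     ] 0.024645514714539383
[0.45845473 0.13437221 0.108     ]
```

```bash
python3 - <<'E'
from plant import *
from h import *
move_gripper(.05)
line_to([.4588,.1335,.125],vel=.15,attitude=down(np.radians(107.6)))
f=grab_frame("wrist"); np.savez("pics/w2.npz",**f); cv2.imwrite("pics/w2.png",cv2.resize(f["color"][:,:,::-1],None,fx=1.5,fy=1.5,interpolation=cv2.INTER_CUBIC))
print(read_time_s(),read_ee_pos(),read_finger_gap(),read_force())
E
```

```text
4.3 [0.4598079  0.13354396 0.12623533] 0.049895775895861874 [1.06050056 0.2283457  0.94279117]
```

View pics/w2.png

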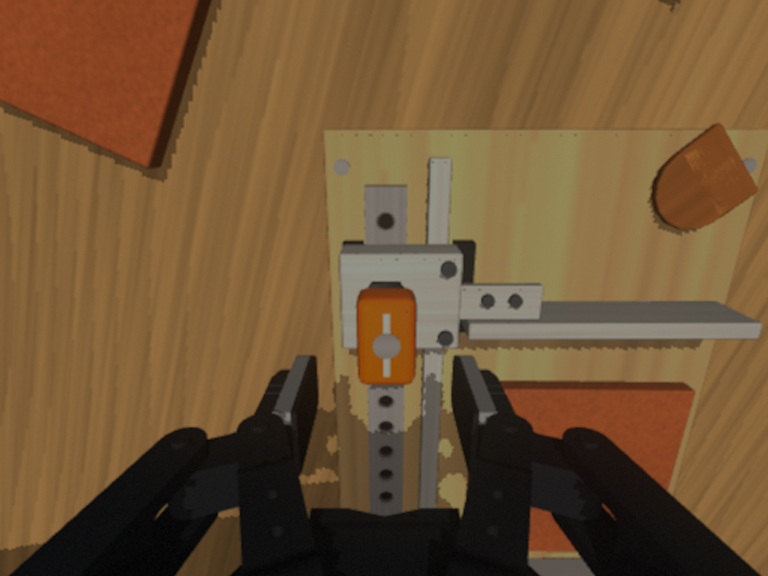

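```bash
python3 - <<'E'
from plant import *
from h import *
pause(.3)
f=grab_frame("wrist"); im=f["color"][130:280,175:335][:,:,::-1]
cv2.imwrite("pics/w3.png",cv2.resize(im,None,fx=4,fy=4,interpolation=cv2.INTER_CUBIC)); np.savez("pics/w3.npz",**f)
print(read_time_s(),read_ee_pos(),read_finger_gap(),read_force())
E
```

```text
4.65 [0.45903563 0.13352821 0.12539353] 0.050035762205789175 [-0.47192707  0.27911879  0.22142194]
```

View pics/w3.png

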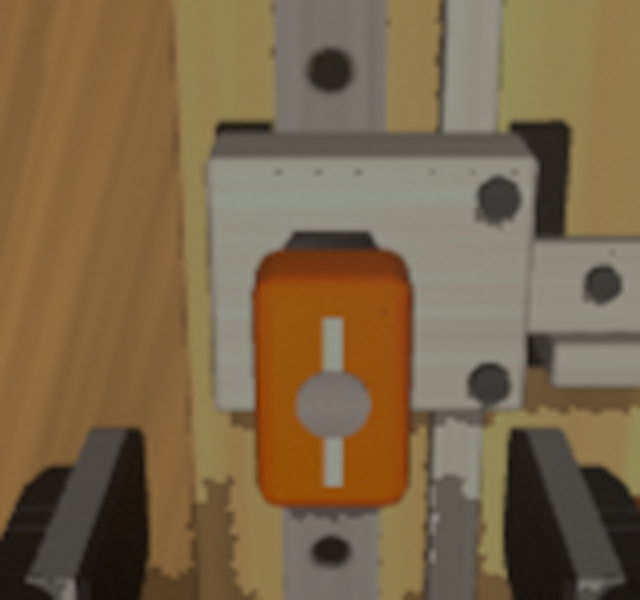

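```bash
python3 - <<'E'
from h import *
f=dict(np.load("pics/w1.npz"));g=dict(np.load("pics/w3.npz"));s=dict(np.load("pics/scene0.npz"))
p1=(215+197.5/5-.5,130+262.5/5-.5);p3=(175+333.5/4-.5,130+405.5/4-.5)
for z in (.100,.102,.104,.106,.108,.110): print(z,ray(f,p1,z),ray(g,p3,z))
q=lambda u,v:(175+(u+.5)/4-.5,130+(v+.5)/4-.5)
a,b=ray(g,q(333,280),.102),ray(g,q(334,506),.102);print(a,b,(a+b)/2,np.linalg.norm(a-b))
E
```

```text
0.1 [0.45910949 0.13202321 0.1       ] [0.45955074 0.13155415 0.1       ]
0.102 [0.4589458  0.13261046 0.102     ] [0.45923397 0.13251158 0.102     ]
0.104 [0.45878211 0.13319771 0.104     ] [0.45891721 0.13346901 0.104     ]
0.106 [0.45861842 0.13378496 0.106     ] [0.45860044 0.13442643 0.106     ]
0.108 [0.45845473 0.13437221 0.108     ] [0.45828367 0.13538386 0.108     ]
0.11 [0.45829104 0.13495946 0.11      ] [0.45796691 0.13634129 0.11      ]
[0.45267326 0.15310951 0.102     ] [0.46508334 0.11469847 0.102     ] [0.4588783  0.13390399 0.102     ] 0.04036605104250037
```

```bash
python3 - <<'E'
from plant import *
from h import *
print(read_force(),read_ft_torque())
print(line_to([.4597,.1337,.078],vel=.06,until_force=6))
pause(.2);print(read_ee_pos(),read_force(),read_ft_torque())
move_gripper(.036)
print(read_finger_gap(),read_force(),read_ft_torque())
f=grab_frame("wrist"); im=f["color"][130:280,175:335][:,:,::-1]
cv2.imwrite("pics/w4.png",cv2.resize(im,None,fx=4,fy=4,interpolation=cv2.INTER_CUBIC))
print(read_time_s())
E
```

```text
[-0.47192707  0.27911879  0.22142194] [ 0.04027726  0.04846304 -0.02444126]
False
[0.46001882 0.13373107 0.07842746] [-0.70352665  0.20718984  0.0074173 ] [-0.02271051 -0.01104313  0.01630347]
0.036043009302372704 [ 0.59187161 -0.18651618  0.22971926] [ 0.00259505 -0.00391876 -0.01009819]
6.125
```

View pics/w4.png

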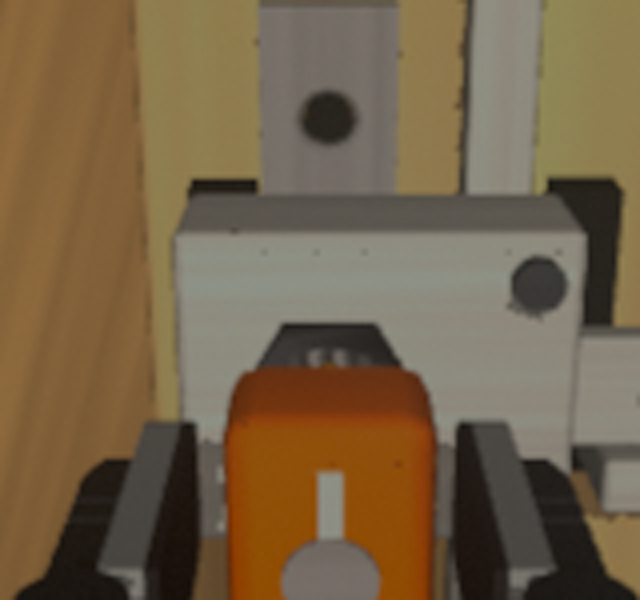

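The pads straddle the knob, with pad edges at columns 198 and 457 and the knob at 227 to 435, about 0.4 mm off centre. I'll grip and lift in small steps while watching the force.

```bash
python3 - <<'E'
from plant import *
from h import *
line_to([.4601,.1338,.078],vel=.02)
move_gripper(.020)
pause(.3)
print(read_time_s(),read_finger_gap(),read_ee_pos(),read_force(),read_ft_torque())
E
```

```text
6.9167 0.025450156371645424 [0.46025757 0.13382363 0.07819465] [ 0.5057464  -0.51332371  2.4351983 ] [-0.00691468  0.17248234 -0.01396741]
```

```bash
python3 - <<'E'
from plant import *
from h import *
z0=.078; x,y=.4601,.1338
f0=2.4
def fz(n=3):
    r=[]
    for _ in range(n): pause(.03); r.append(read_force())
    return np.mean(r,0)
base=None
line_to([x,y,z0+.004],vel=.02); pause(.1); print("4mm",read_ee_pos()[2],fz().round(2))
line_to([x,y,z0+.0085],vel=.02); pause(.1); print("8.5",read_ee_pos()[2],fz().round(2),read_time_s())
l=.0085; prev=None
while l<.0190:
    l+=.0005
    line_to([x,y,z0+l],vel=.01); pause(.06); F=fz(); p=read_ee_pos()
    print(round(l*1e3,2),(p*1e3).round(2)[2],F.round(2))
    exp=-(6+.35*(l*1e3))+f0*0
    if F[2]<exp-4: print("end felt"); break
print(read_time_s(),read_ft_torque().round(3),read_finger_gap())
E
```

```text
4mm 0.08166435915196707 [ 4.05  0.31 -6.94]
8.5 0.0863785339249104 [ 4.06  0.36 -8.7 ] 8.0417
9.0 86.93 [ 4.24  0.83 -9.04]
9.5 87.48 [ 4.04  0.95 -9.14]
10.0 87.97 [ 3.73  0.29 -9.6 ]
10.5 88.48 [ 3.18  0.69 -9.51]
11.0 88.98 [ 3.73  0.96 -9.14]
11.5 89.47 [ 3.59  0.8  -9.87]
12.0 89.98 [  3.     0.37 -10.55]
12.5 90.48 [  3.62   0.91 -10.44]
13.0 90.96 [  3.22   0.97 -10.31]
13.5 91.49 [  2.36   0.62 -10.45]
14.0 91.98 [  3.32   0.61 -10.93]
14.5 92.47 [  2.97   0.69 -11.03]
15.0 92.96 [  2.49   0.11 -11.21]
15.5 93.46 [  2.42   0.28 -11.85]
16.0 93.97 [  2.5    0.94 -11.26]
16.5 94.47 [  2.7    0.35 -11.37]
17.0 94.91 [  2.56   0.3  -13.26]
17.5 94.98 [  5.16   1.19 -16.78]
end felt
15.3917 [ 0.158 -1.031 -0.031] 0.024638612174307416
```

```bash
python3 - <<'E'
from plant import *
from h import *
x,y,z=.4601,.1338,.0943
line_to([x,y,z],vel=.01); pause(.1)
print(read_time_s(),read_ee_pos(),read_force().round(2),read_ft_torque().round(3))
for d in (5,12,30,60,90):
    reach([x,y,z],down(np.radians(107.6-d))); pause(.1)
    F=read_force();T=read_ft_torque()
    print(d,read_time_s(),(read_ee_pos()*1e3).round(2),F.round(2),T.round(3))
    if abs(T[2])>.25: print("stop");break
E
```

```text
15.7583 [0.46008581 0.13378414 0.09443834] [  1.93   0.58 -11.41] [ 0.055 -0.437  0.032]
5 16.1083 [460.08 133.83  94.35] [  2.43   0.5  -11.01] [ 0.159 -0.52   0.037]
12 16.4583 [460.13 133.81  94.33] [  2.67   0.58 -12.1 ] [ 0.091 -0.507  0.021]
30 16.9583 [460.18 133.8   94.33] [  3.44  -0.58 -11.87] [ 0.109 -0.602  0.055]
60 17.625 [460.29 133.74  94.4 ] [  3.33   0.05 -11.66] [ 0.006 -0.695  0.006]
90 18.2917 [460.3  133.69  94.41] [  3.95  -1.11 -11.92] [-0.163 -0.895 -0.01 ]
```

Turned freely with negligible torque. I'll take a look, then lower into the notch.

```bash
python3 - <<'E'
from plant import *
from h import *
x,y,z=.4601,.1338,.0943
for dz in (1,2,2.7,3.1,3.5,3.9):
    line_to([x,y,z-dz*1e-3],vel=.015); pause(.12)
    F=read_force(); print(dz,(read_ee_pos()*1e3).round(2)[2],F.round(2))
    if F[2]>-4: break
f=grab_frame("wrist"); cv2.imwrite("pics/w5.png",cv2.resize(f["color"][:,:,::-1],None,fx=1.5,fy=1.5,interpolation=cv2.INTER_CUBIC))
print(read_time_s())
E
```

```text
1 93.39 [  4.99  -2.11 -11.19]
2 92.38 [  4.64  -2.3  -10.81]
2.7 91.65 [  4.4   -1.21 -10.58]
3.1 91.28 [  4.48  -2.09 -10.17]
3.5 90.86 [ 4.62 -2.21 -9.97]
3.9 90.46 [  5.76  -0.44 -10.54]
20.5417
```

View pics/w5.png

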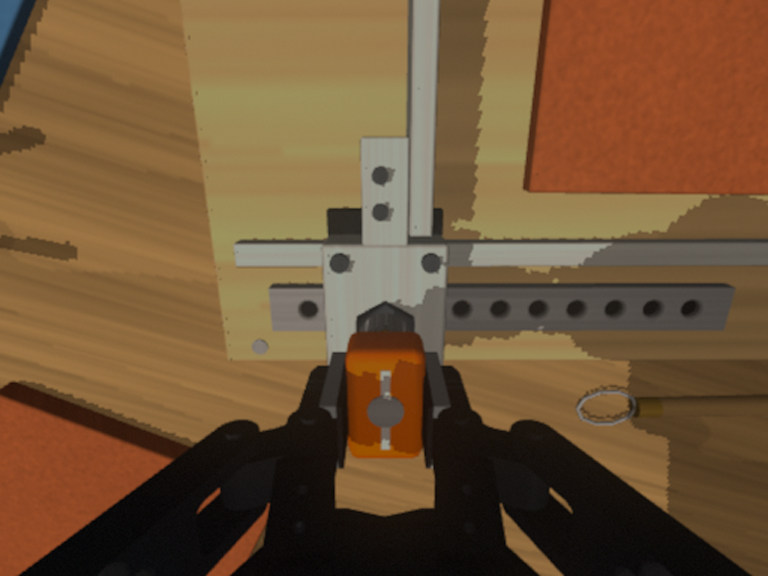

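The knob is turned a quarter and lies across the board, at (385,400). It went below the rim height, so the pin is in the notch. I'll lower to contact and release.

```bash
python3 - <<'E'
from plant import *
from h import *
x,y=.4601,.1338
for z in (.0901,.0898,.0895,.0892):
    line_to([x,y,z],vel=.015); pause(.1)
    F=read_force(); print(z,(read_ee_pos()*1e3).round(2)[2],F.round(2))
    if F[2]>-4: break
move_gripper(.045); pause(.1)
print(read_time_s(),read_force().round(2),read_finger_gap())
line_to([x,y,.135],vel=.15)
f=grab_frame("wrist"); np.savez("pics/w6.npz",**f); cv2.imwrite("pics/w6.png",cv2.resize(f["color"][:,:,::-1],None,fx=1.5,fy=1.5,interpolation=cv2.INTER_CUBIC))
print(read_time_s())
E
```

```text
0.0901 90.27 [ 4.59 -2.17 -9.7 ]
0.0898 90.14 [ 4.13 -2.85 -6.82]
0.0895 89.96 [ 2.52 -3.36 -1.68]
22.025 [-0.05 -0.26 -0.68] 0.0447433585994457
22.525
```

View pics/w6.png

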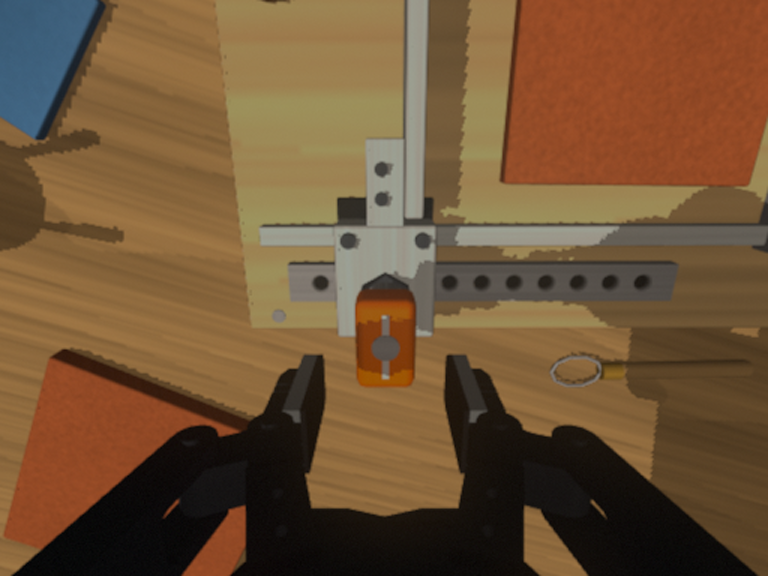

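Parked: the knob stands high and crosswise at (385,345) with the gripper clear, and the force at release was about 0. Next I'll measure the plate and tile relative to the knob axis in board axes.

```bash
python3 - <<'E'
from h import *
f=dict(np.load("pics/w1.npz"))
im=cv2.resize(f["color"][155:345,250:450][:,:,::-1],None,fx=4,fy=4,interpolation=cv2.INTER_CUBIC)
cv2.imwrite("pics/w1d.png",im[:600])
cv2.imwrite("pics/w1e.png",im[300:])
E
```

```text
(no output)
```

View pics/w1d.png

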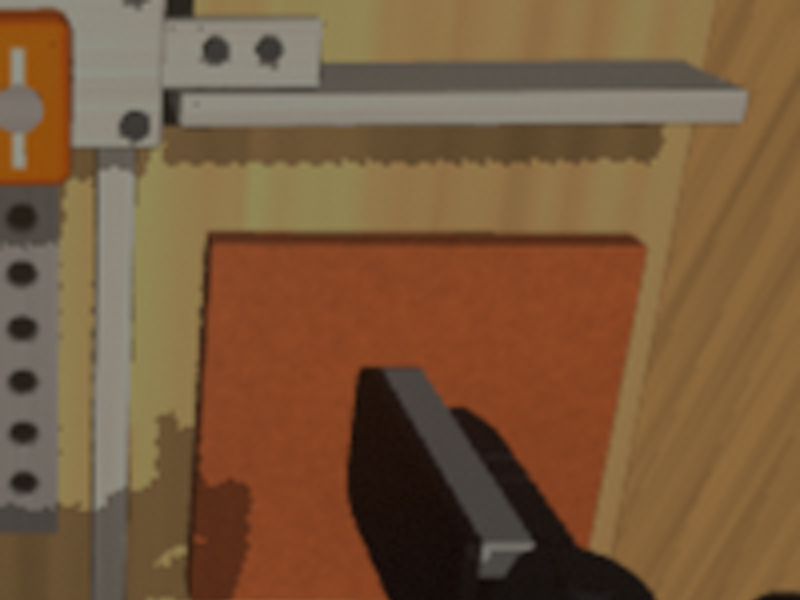

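View pics/w1e.png

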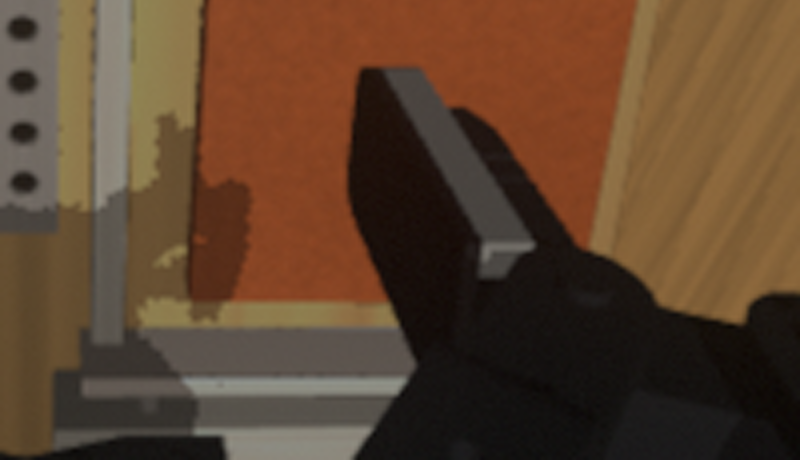

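```bash
python3 - <<'E'
from h import *
f=dict(np.load("pics/w1.npz"))
S=np.array([.4602,.1338]);a=np.radians(17.6)
B=np.array([[np.cos(a),np.sin(a)],[-np.sin(a),np.cos(a)]])
def b(x,y,z): return (B@(ray(f,(250+(x+.5)/4-.5,155+(y+.5)/4-.5),z)[:2]-S)*1e3).round(1)
for n,x,y,z in [("knobscrew",17,110,.104),("outerL",182,94,.056),("outerR",745,90,.056),("innerL",182,126,.056),("innerR",740,122,.056),
 ("tile TL",208,243,.03),("tile TR",645,246,.03),("tile BL",192,600,.03),("tile B",385,600,.03),("strip bot",200,628,.018),("strip bot",380,628,.018),("strip top",200,677,.048)]:
  print(n,b(x,y,z))
E
```

```text
knobscrew [-1.7 -0.3]
outerL [ 44.1 -10.5]
outerR [201.7 -10.2]
innerL [ 44.5 -19.9]
innerR [202.1 -19.6]
tile TL [ 57.9 -67.4]
tile TR [197.1 -69.2]
tile BL [  58.6 -206.3]
tile B [ 127.5 -206.6]
strip bot [  64.1 -229.4]
strip bot [ 131.4 -229.7]
strip top [  59.6 -223.6]
```

```bash
cat >> h.py <<'E'
S=np.array([.4602,.1338]);A=np.radians(17.6)
B=np.array([[np.cos(A),np.sin(A)],[-np.sin(A),np.cos(A)]])
def W(bx,by,z): return [*(S+B.T@np.array([bx,by])),z]
Q=down(np.radians(107.6))
E
python3 - <<'E'
from plant import *
from h import *
s=dict(np.load("pics/scene0.npz")); print("pot",ray(s,(417,188),.05),"rib",ray(s,(346.5,244.5),.021),W(127,25e-3,0) if 0 else W(.127,.025,.04))
line_to(W(.0,.0,.20),vel=.2)
reach(W(.127,.027,.16),Q)
move_gripper(0)
line_to(W(.127,.027,.060),vel=.15)
pause(.1)
print(read_time_s(),read_ee_pos(),read_force().round(2),read_finger_gap())
f=grab_frame("wrist"); np.savez("pics/w7.npz",**f); cv2.imwrite("pics/w7.png",cv2.resize(f["color"][:,:,::-1],None,fx=1.5,fy=1.5,interpolation=cv2.INTER_CUBIC))
E
```

```text
pot [0.41421225 0.4580489  0.05      ] rib [0.61479477 0.24586392 0.021     ] [np.float64(0.5736959675409432), np.float64(0.19603074282013014), 0.04]
25.7333 [0.574262   0.19813037 0.0615729 ] [ 0.   -0.12  0.22] 5.9971144055193866e-05
```

View pics/w7.png

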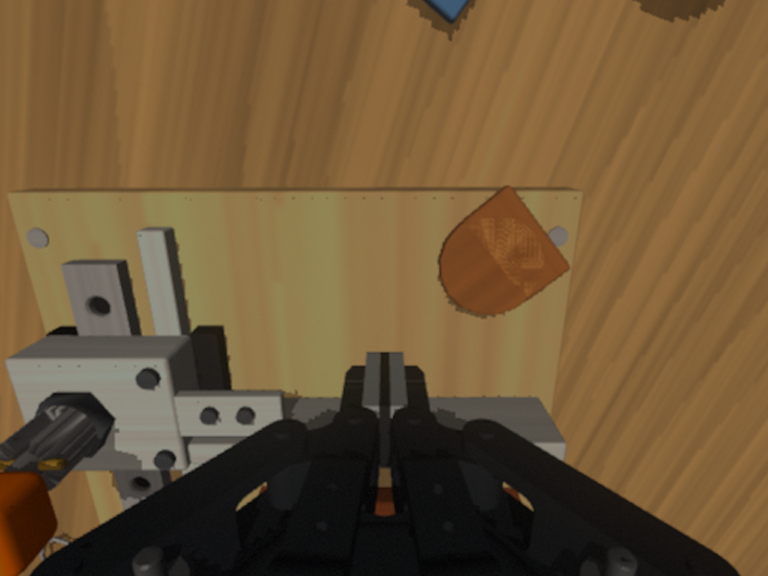

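The shut fingers at (385,375) are behind the plate and clear of the rib at (505,250). Now I'll push.

```bash
python3 - <<'E'
from plant import *
from h import *
n=np.array([*(B.T@np.array([0,1.])),0])
def rd(k=2):
    r=[]
    for _ in range(k): pause(.025); r.append(read_force())
    F=np.mean(r,0); return F@n, (B@(read_ee_pos()[:2]-S))[1]*1e3, F
line_to(W(.127,.027,.036),vel=.08); pause(.1); print(read_time_s(),rd())
h=line_to(W(.127,-.005,.036),vel=.03,until_force=2.5); pause(.1); print("touch",h,rd(),read_time_s())
y0=rd()[1]/1e3
h=line_to(W(.127,y0-.030,.036),vel=.03,until_force=12); pause(.1);print(h,rd(),read_time_s())
h=line_to(W(.127,y0-.058,.036),vel=.03,until_force=9); pause(.1);print(h,rd(),read_time_s())
f=grab_frame("scene"); cv2.imwrite("pics/s1.png",cv2.resize(f["color"][170:290,180:365][:,:,::-1],None,fx=4.3,fy=4.3,interpolation=cv2.INTER_CUBIC))
E
```

```text
26.3333 (np.float64(0.8573414805981951), np.float64(26.94173604221372), array([-0.31581805,  0.79926046, -0.08237513]))
touch True (np.float64(0.17753816270157366), np.float64(0.6729920573092693), array([ 0.19044834,  0.24667049, -0.60211268])) 27.3667
False (np.float64(0.7838606499118906), np.float64(-29.581282991408564), array([ 0.20355581,  0.88692622, -0.45393401])) 28.7167
False (np.float64(2.329271196670396), np.float64(-57.68330285903896), array([1.19119101, 2.8215252 , 2.00203287])) 29.95
```

View pics/s1.png

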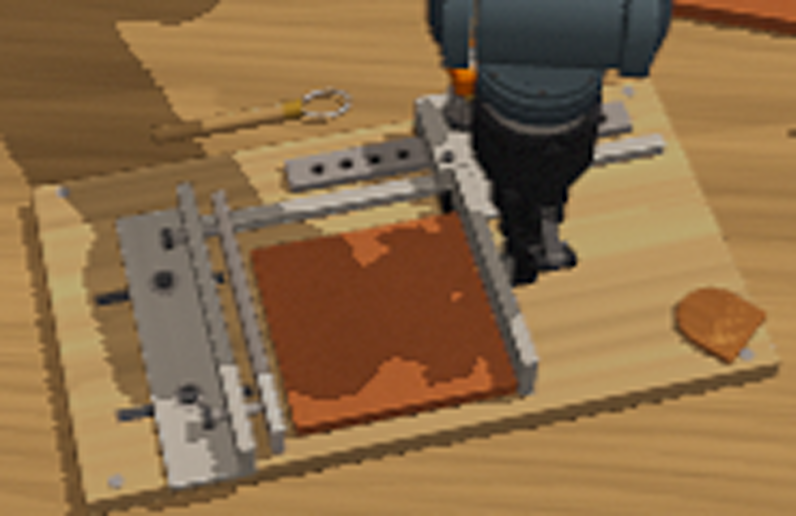

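The stop slides and carries the tile, with about 15 px of crop left to the strip. I'll finish in small steps under force watch.

```bash
python3 - <<'E'
from plant import *
from h import *
n=np.array([*(B.T@np.array([0,1.])),0])
def rd(k=2):
    r=[]
    for _ in range(k): pause(.02); r.append(read_force())
    F=np.mean(r,0); return F@n, (B@(read_ee_pos()[:2]-S))[1]*1e3, F
y=-.058
h=line_to(W(.127,-.062,.036),vel=.02,until_force=9); print(h,rd()[:2])
y=-.062
while y>-.078:
    y-=.0005
    line_to(W(.127,y,.036),vel=.01); r=rd()
    print(round(y*1e3,1),r[1].round(2),r[0].round(2),r[2].round(1))
    if r[0]>9: 
        pause(.1); r=rd(3); print("hold",r[0],r[1])
        if r[0]>8: break
print(read_time_s())
E
```

```text
False (np.float64(3.9685392770882917), np.float64(-61.887998436627974))
-62.5 -62.15 6.28 [-0.1  6.6  2.1]
-63.0 -62.57 5.17 [-0.1  5.4  2.3]
-63.5 -63.04 5.71 [-0.8  5.7  1.4]
-64.0 -63.56 5.61 [-1.4  5.4  1.7]
-64.5 -64.03 5.47 [-0.2  5.7  2. ]
-65.0 -64.51 5.39 [0.2 5.7 1.9]
-65.5 -65.03 6.01 [-0.8  6.1  1.5]
-66.0 -65.53 5.65 [-0.1  5.9  2.1]
-66.5 -66.04 5.33 [-0.2  5.5  2.3]
-67.0 -66.25 7.2 [-1.   7.2  2. ]
-67.5 -66.25 8.12 [-1.1  8.2  2.6]
-68.0 -66.23 9.68 [-0.8  9.9  3.2]
hold 9.942095708179659 -66.2365513746643
33.975
```

```bash
python3 - <<'E'
from plant import *
from h import *
line_to(W(.127,-.040,.036),vel=.05)
line_to(W(.127,-.040,.15),vel=.15)
print(read_force().round(2))
reach(W(.09,-.10,.28),Q)
f=grab_frame("wrist"); np.savez("pics/w8.npz",**f); cv2.imwrite("pics/w8.png",cv2.resize(f["color"][:,:,::-1],None,fx=1.5,fy=1.5,interpolation=cv2.INTER_CUBIC))
f=grab_frame("scene"); cv2.imwrite("pics/s2.png",cv2.resize(f["color"][170:290,180:365][:,:,::-1],None,fx=4.3,fy=4.3,interpolation=cv2.INTER_CUBIC))
f=grab_frame("side"); cv2.imwrite("pics/d2.png",cv2.resize(f["color"][165:255,165:275][:,:,::-1],None,fx=6,fy=6,interpolation=cv2.INTER_CUBIC))
print(read_time_s())
E
```

```text
[ 0.05  0.58 -1.15]
36.3833
```

View pics/w8.png

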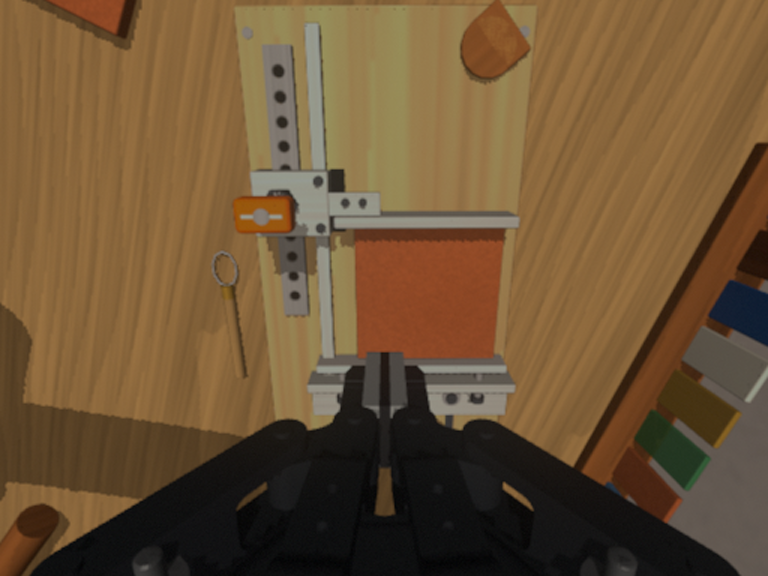

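View pics/s2.png

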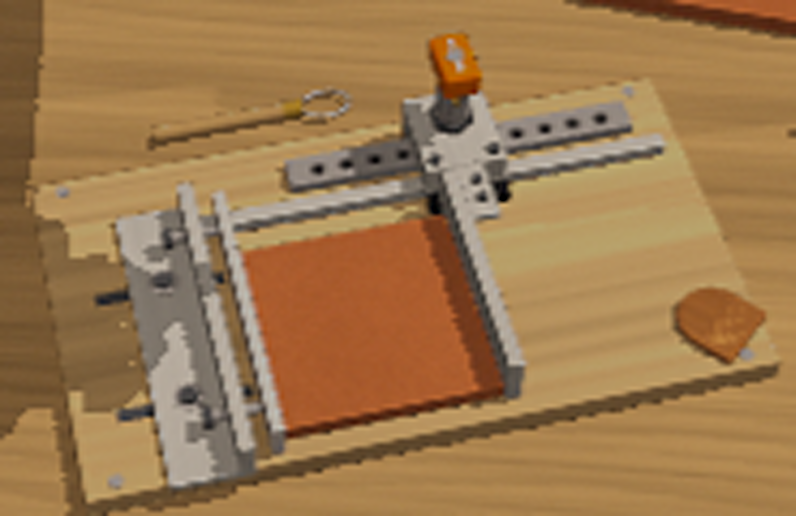

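View pics/d2.png

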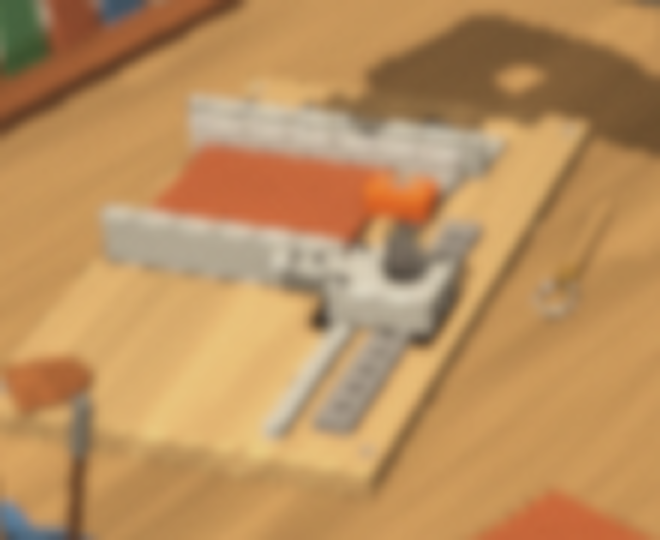

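```bash
python3 - <<'E'
from h import *
f=dict(np.load("pics/w8.npz"))
cv2.imwrite("pics/w8c.png",cv2.resize(f["color"][135:262,205:352][:,:,::-1],None,fx=4.7,fy=4.7,interpolation=cv2.INTER_CUBIC))
E
```

```text
(no output)
```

View pics/w8c.png

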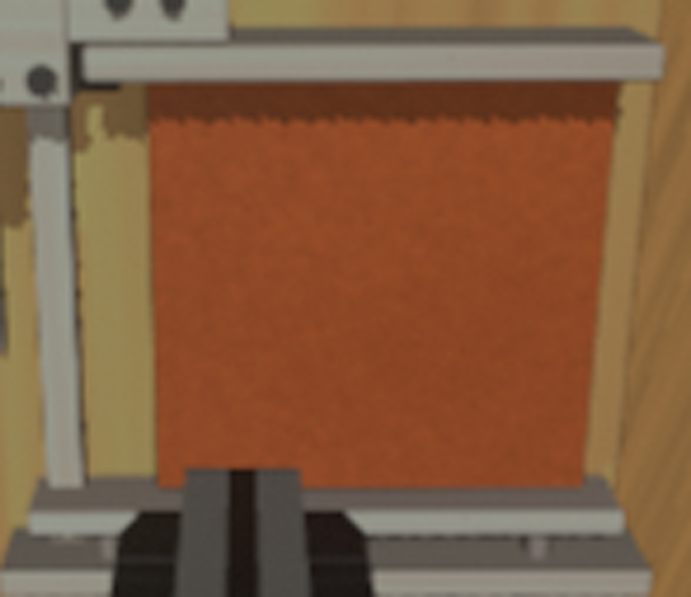

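The tile's fence edge lies straight along the strip at crop row about 487, with no wood showing. The plate covers its other edge, and the knob is still parked crosswise at (262,215) in w8. Handing in.

```bash
python3 - <<'E'
from plant import *
print(read_time_s(),read_force().round(2)); job_done()
E
```

```text
36.3833 [ 0.42 -0.3   0.25]
the job is handed in; nothing more can be done
```

The plunger is parked in a rest notch and the stop holds the tile against the end fence. I handed the job in at 36.4 s with the robot touching nothing.

- **Plunger:** I gripped the knob by its flats and raised it until the hard end was felt, at about 16.7 mm of lift with a peak pull of about 17 N. I backed off 0.6 mm, turned it −90° (turning torque never above 0.06 N m), and lowered it. It came to rest about 3 mm below the height where the pin clears the rim. After release it stayed up and crosswise, and still was in the last pictures.
- **Stop and tile:** I pushed the stop about 67 mm with shut fingertips. The steady push was about 5.6 N. At the end it rose to 9.9 N with no further movement, so the squeeze on the tile is roughly 6 N. Then I backed away.
- **Last checks:** The wrist picture shows the tile straight along the fence strip with no gap. The rib and trimmer on and beside the board have not moved.
- **Not seen directly:** From above, the stop plate hides the edge where it meets the tile. Contact there rests on the force rise at standstill.
- **Disagreement:** Early camera estimates of position differed by up to 6 mm between the scene and wrist views, so I worked from the wrist camera and the felt knob position.

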